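# Load a heater-pad carrier under the leaf spring

### The job

Without gripping or lifting it, press the aluminium carrier plate down hard with your fingertips behind its thumb rib, so that the sprung bed sinks, and keep pressing while you slide the plate under the gate bar and the leaf spring. Push it fully home against the end stop, so that the bed springs back up behind it, then take the hand away. Leave the other things on the bench where they are.

Things in the scene. Friction and masses are not known exactly. Their poses are not given: they have to be found in the camera images.
- station: Fixed track, 305 mm long, blue base 120 mm wide. Origin on the bench under the line where sprung bed ends and deck begins; +x is the loading direction, z up. Behind the origin (x -134 to 0 mm): sprung bed, top 42 mm above the bench at rest, 31 mm when fully down. Ahead: fixed steel deck, top at 30 mm. Side rails 73 mm apart inside, tops at 50 mm, guide the plate.
- gate (a point): Middle of the near lower edge of the dark gate bar across the track, 66 mm ahead of the station's origin, 48 mm above the bench. The bar is 12 mm thick along the track, its top 68 mm above the bench, on posts outside the rails. The leaf spring hangs from its far side.
- stop (a point): Middle of the face of the dark end stop, 134 mm ahead of the station's origin, 36 mm above the bench; the stop's top is at 51 mm.
- carrier: Loose aluminium plate, 130 x 70 x 12 mm, about 0.3 kg, red-brown heater pad in its top. Origin under its middle; x axis points along the track to its nose. Starts on the sprung bed, nose 10 to 30 mm out over the deck, top at 54 mm, too high to pass the gate bar. Fully home its origin is 69 mm ahead of the station's, nose on the stop, tail 4 mm past the bed's end.
- rib (a point): Middle of the top of the plate's thumb rib: 22 mm behind the plate's middle, 22 mm above its underside. The rib is 60 mm long across the plate, 6 mm thick, 10 mm high. It does not go under the gate bar: at home its front face is 16 mm short of it.
- land (a point): Middle of the flat finger land on the plate's top, behind the thumb rib: 45 mm behind the plate's middle, 12 mm above its underside. The land is 40 mm long (rib's rear face 20 mm ahead of this point, plate's tail edge 20 mm behind it) and 70 mm wide.
- bed (a joint): How far the sprung bed is down, m: 0 at rest (up), 0.011 fully down. With the plate on it about 6 N of finger force starts it and about 10 N holds it fully down; somewhat more (15 N) is good while sliding. It comes up again when the plate has slid off it.
- leaf (a joint): Lift angle of the leaf spring, rad: 0 when hanging free (tip about 6 mm below the pressed plate's top, about 45 mm past the bar), about 0.15 when the plate lies under it. It bears on the plate with about 5 N and resists sliding; in all, sliding takes about 8 N of push before the leaf and up to about 18 N under it.
- jar: Small glass jar, 48 mm wide, 65 mm high, near the track; bystander. Origin under its middle.
- tape: Roll of grey tape, 84 mm wide, 24 mm high, lying near the track; bystander. Origin under its middle.
- screwdriver: Screwdriver lying near the track; bystander.
- weight: Brass weight with a knob, 44 mm wide, 56 mm high, near the track; bystander. Origin under its middle.
- mug: White mug, 76 mm wide, 85 mm high, standing to the robot's left; bystander. Origin under its middle.
There are look-alikes about, which are no part of the job. Of the things that look like the carrier, the middle-sized one is meant.

How it is judged:
By the outcome, as a careful person would: the job done as asked, in the order asked, and still so for the second after the job is handed in, with the robot touching nothing.
It also fails if it takes over 61 s, if anything falls off the work surface, if the arm or the gripper's body presses on something with over 40 N, if the wrist force passes 120 N, or if a joint passes its speed limit or range.

### The arm

A 6-joint arm with a two-finger parallel gripper is mounted at the origin on the work surface. World frame = base frame: x ahead of the robot, y to its left, z up, the work surface at z = 0. Lengths are in mm, angles in degrees, forces in N, time in s.
With the tool pointing down it reaches from about 350 to 850 mm from the base axis. Payload 8.1 kg.
Tool frame: the origin (TCP) lies at the very end of the fingers, on their centre line; the grasp point (between the pads) lies 19 mm behind it (tcp_to_grasp is the distance from the TCP to the grasp point, in mm); z points along the fingers, x is the direction in which the jaws open and shut, and the axes are right-handed (so a half turn about z gives the same grasp; the last joint's range is limited). The gripper opens to 85 mm and grips with 20 to 120 N. Pads are 22 mm wide; open, the fingers measure 114 mm over their backs; the gripper's body (76 mm by 85 mm) begins 54 mm behind the grasp point. The pads swing forward as they close: fully open they stand 13 mm farther back than shut.
Start: joints at [-69.236, 7.471, 85.268, -0, 87.261, -4.893], TCP at [259.81, -540.836, 199.592] pointing down, gripper open.
Joint ranges: [-169.43, 169.43], [-51.17, 129.36], [1.28, 143.12], [-76.62, 256.62], [0, 156.53], [-152.29, 152.29]. Speed limits (degrees/s): [136.94, 136.94, 159.86, 180, 180, 180].

### API

Orientations are given as [roll, pitch, yaw] about the fixed x, y, z axes, in that order (R = Rz(yaw) Ry(pitch) Rx(roll)).
In Python, from bench import * gives the robot as it stands. The module is installed in compiled form; this text tells all that it offers.
- The arm moves only by the tool apply_moves, never from a script. Its argument "targets" is text: rows parted by semicolons, each of 7 numbers parted by spaces: the turn, a rotation vector about the tool's x, y, z in rad, then the shift along the tool's x, y, z in cm, then the finger opening in cm, from 0 to 8.54. A call has exactly 5 rows; each row is the pose to reach, as a shift and turn from the pose commanded when the call began, along the tool's axes at that moment; what a row does not reach only later rows make up. A row lasts 1/10 s, in which the tool goes at most 50 mm and 8.59 degrees, less where a joint would pass 70% of its speed; a pose out of reach is approached as far as the arm can. A call with a gripper value outside its range is refused whole. The fingers move at their own pace and stop on an object; "force" is the grip in N (left out, the last holds). Time passes only in rows, so rows that repeat a pose let the fingers close, or fill a call up. It gives the time, the measured TCP pose, the force and the opening at its end, in the units of the state.
- sense(): the state, without advancing time (a new reading comes with each control period).
- snapshot(name): name is "side" or "top" or "wrist"; returns the picture (480x640x3 uint8, red, green, blue); there is no depth.
- camera_model(name): a dict with "fx", "fy", "cx", "cy" (pixels), "position" and "attitude" of the camera in the world; the wrist camera has in their place "T_tool_cam" (4x4, takes a point from camera to tool coordinates, whose origin is the TCP and whose axes are the tool frame's). Camera axes: x right, y up, looking along -z (the intrinsics and any distortion apply to the point x, -y, -z); pixel columns grow to the right and rows downward; lengths in mm; the calibration is good to about 2 mm. A picture is of the moment at which its call begins: read the wrist's pose just before it. camera_model takes no time and is no camera call.
- hand_in(): hands the job in, once; it reports no verdict.
Trained networks look in the newest picture that a camera, given by its name, has taken for a name from the list of things; names that differ only in an ending like _2 or _b are one class to them, and where a whole thing is asked for, a point or a joint stands for the part that bears it (a point fixed in the world has none). Each returns a list of dicts, best first, with "confidence" (0 to 1); they miss things now and then, are a little off and sometimes report something else, mostly with a low value. They report only what shows in the picture. A call takes as long as a camera call. They do not tell look-alikes from the thing itself.
- recognise(camera, query): "at" ([row, column] in pixels, amid what is visible of it).
- place_of(camera, query): "at" ([row, column] in pixels: a listed point, or the origin of a listed thing).
The state is a dict: "time": time; "joint_pos": joint angles; "qd": joint speeds; "joint_efforts": joint torques, N m; "tool_pos": TCP position; "tcp_rot": TCP orientation; "ft_force": force on the tool from outside, world axes, zero at the start; "wrist_torque": the same for the moment, N m; "finger_gap": finger opening in mm.
Only numpy, scipy, OpenCV 4.12 (cv2) and the standard library are available. Lean on these libraries where they do the work, as an engineer would, in place of code of your own. Each camera call takes 0.05 s, during which the arm holds its last target. There are 200 camera calls.

## Working session

There is one attempt and no reset: what is moved stays moved. The work goes in short steps, Python scripts to look and compute and a tool call to move; the robot and the scene stay as the last step left them, time stands still between calls to the robot, and variables do not carry over. Pictures are saved under pics/ and viewed, about 8 in all and at most 12, crops included, and the job is handed in when it is done.

Besides the shell and the picture viewer there is one more tool, called after "Emit:" as name(argument=value, ...), one argument or row to a line, values as JSON. apply_moves: Moves the arm, as the interface text tells. Its arguments: {"type":"object","properties":{"targets":{"type":"string"},"force":{"type":"number"}},"required":["targets"]}

```bash
mkdir -p pics; cat > h.py <<'E'
from bench import *
import numpy as np, cv2
from scipy.spatial.transform import Rotation as R
def save(n,im): cv2.imwrite('pics/'+n+'.png',im[:,:,::-1])
E
python3 - <<'E'
from h import *
s=sense();print(s)
for c in ['side','top']:
    print(c,camera_model(c)); save(c,snapshot(c))
    for q in ['carrier','station','rib','land','gate','stop']:
        print(q,[(np.round(d['at']).tolist(),round(d['confidence'],2)) for d in place_of(c,q)][:5])
print(camera_model('wrist'))
E
```

```text
{'time': 0.0, 'joint_pos': array([-6.92342986e+01,  7.51635678e+00,  8.53294502e+01,  4.05640500e-04,
        8.72611216e+01, -4.89302301e+00]), 'qd': array([-0.03412532,  0.00182356, -0.0395563 ,  0.07977585,  0.10165063,
        0.04735861]), 'joint_efforts': array([-2.54969113e-03, -5.69390059e+01, -5.00562751e+01, -4.77047233e-04,
        1.48769736e-02, -1.66959080e-05]), 'tool_pos': array([ 259.61253483, -540.25177679,  198.52982792]), 'tcp_rot': array([-1.79990476e+02,  1.06504386e-01, -6.43412865e+01]), 'ft_force': array([ 0.1296808 ,  0.16709775, -0.19359901]), 'wrist_torque': array([ 0.03821122, -0.01571909, -0.0064851 ]), 'finger_gap': 85.34753305555361}
side {'fx': 564.106221134947, 'fy': 564.106221134947, 'cx': 332.6170307837593, 'cy': 230.86155591788432, 'position': array([-238.0405844 ,  903.22392603,  691.94175923]), 'attitude': array([  61.03897849,    1.18141198, -140.5415216 ])}
carrier [([241.0, 468.0], 0.72), ([207.0, 432.0], 0.64), ([215.0, 366.0], 0.61)]
station [([234.0, 347.0], 0.73)]
rib [([206.0, 374.0], 0.85), ([224.0, 463.0], 0.83), ([205.0, 428.0], 0.6)]
[... 613 characters left out ...]
0.69), ([281.0, 502.0], 0.66), ([361.0, 480.0], 0.59)]
land [([354.0, 493.0], 0.93), ([252.0, 427.0], 0.88), ([278.0, 493.0], 0.75), ([250.0, 412.0], 0.43)]
gate [([232.0, 342.0], 0.94)]
stop [([225.0, 305.0], 0.7), ([250.0, 415.0], 0.17)]
{'fx': 338.46277289678386, 'fy': 338.46277289678386, 'cx': 315.11577599906997, 'cy': 242.31412901470767, 'T_tool_cam': array([[ 9.99999648e-01, -2.84073077e-04,  7.89903715e-04,
         2.17469745e-01],
       [-3.24039388e-05, -9.53360379e-01, -3.01834368e-01,
        -7.72795942e+01],
       [ 8.38805923e-04,  3.01834236e-01, -9.53360053e-01,
        -1.73984531e+02],
       [ 0.00000000e+00,  0.00000000e+00,  0.00000000e+00,
         1.00000000e+00]])}
```

View pics/top.png

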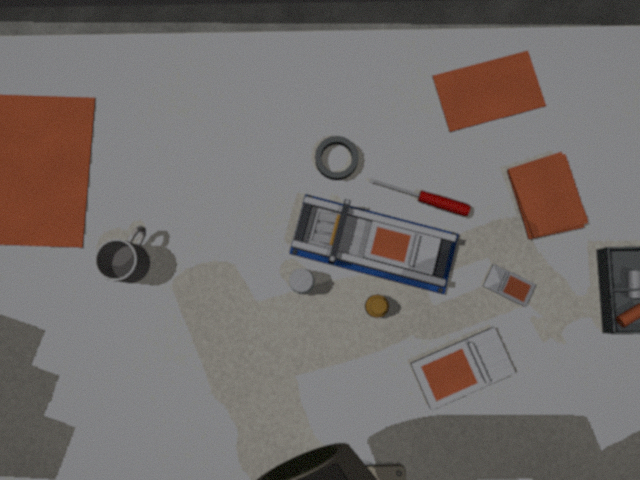

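```bash
cat >> h.py <<'E'
def ray(cam,px):
    m=camera_model(cam); A=R.from_euler('xyz',m['attitude'],degrees=True).as_matrix()
    d=A@np.array([(px[1]-m['cx'])/m['fx'],-(px[0]-m['cy'])/m['fy'],-1]); return m['position'],d
def onz(cam,px,z):
    p,d=ray(cam,px); return p+d*(z-p[2])/d[2]
E
python3 - <<'E'
from h import *
for n,c,px,z in [('gate','top',(232,342),48),('stop','top',(225,305),36),('station','top',(245,374),0),('land','top',(252,427),54),('rib','top',(251,411),64),('carrier','top',(248,398),42),
 ('gate','side',(226,329),48),('stop','side',(241,304),36),('station','side',(234,347),0),('rib','side',(206,374),64),('land','side',(201,380),54),('carrier','side',(215,366),42)]:
    print(n,c,onz(c,px,z).round(1))
im=cv2.imread('pics/top.png')
cv2.imwrite('pics/topc.png',cv2.resize(im[170:410,280:560],None,fx=2.5,fy=2.5,interpolation=cv2.INTER_CUBIC))
E
```

```text
gate top [ 5.353e+02 -2.000e-01  4.800e+01]
stop top [551.4  68.5  36. ]
station top [515.5 -63.    0. ]
land top [ 494.8 -154.9   54. ]
rib top [ 496.1 -124.1   64. ]
carrier top [ 504.4 -103.6   42. ]
gate side [ 5.34e+02 -2.00e-01  4.80e+01]
stop side [547.9  74.7  36. ]
station side [528.7 -62.6   0. ]
rib side [ 492.4 -126.    64. ]
land side [ 508.7 -175.1   54. ]
carrier side [ 504.4 -109.1   42. ]
```

View pics/topc.png

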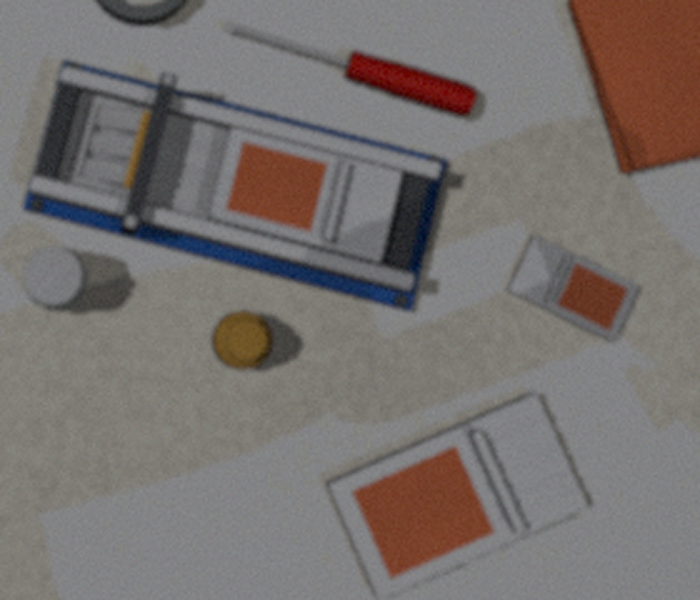

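View pics/side.png

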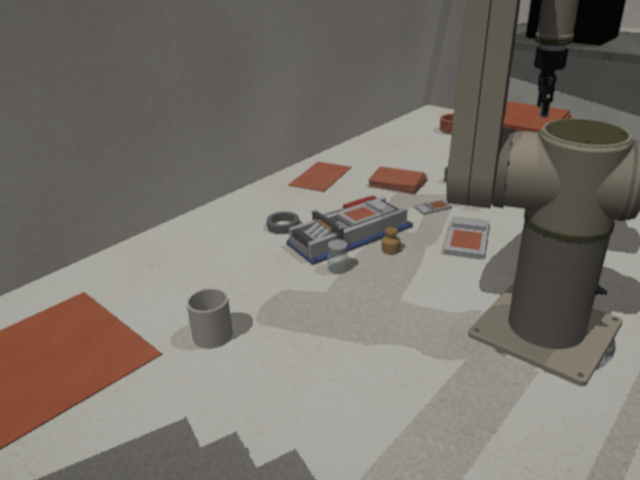

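In the top view, three things look like the carrier:
- the plate on the track at about (248,398)
- a small one at (286,512)
- a large one at (370,462)

The one on the track is the middle-sized one, and the enlarged crop confirms it sits on the bed short of the gate. The track points along a world yaw of about 75.5°, with the gate near (535,0) and the land near (495,-155). I'll go above the land with the fingers closed.

Emit:
apply_moves(
  targets="0 0 -0.08 -1.6 -2.5 0 0; 0 0 -0.2 -4 -6.3 0 0; 0 0 -0.32 -6.6 -10.2 0 0; 0 0 -0.44 -9.2 -14.2 0 0; 0 0 -0.56 -11.8 -18.2 0 0",
)

```text
time: 1.2
tool_pos: [373.4, -354.1, 199.7]
tcp_rot: [180.0, -0.0, -32.0]
ft_force: [0.3, -0.0, 0.2]
finger_gap: 12.3
```

```bash
cat >> h.py <<'E'
TH=75.5
def rel(goal,th=None):
    "goal TCP (mm), track heading -> row numbers (rotvec rad, cm) from measured pose"
    th=TH if th is None else th
    s=sense(); A=R.from_euler('xyz',s['tcp_rot'],degrees=True)
    G=R.from_euler('xyz',[180,0,th-90],degrees=True)
    print('t',s['time'],'tcp',s['tool_pos'].round(1),s['tcp_rot'].round(2),'F',s['ft_force'].round(1),'q6',s['joint_pos'].round(0))
    print('rot',(A.inv()*G).as_rotvec().round(3),'cm',(A.inv().apply(np.array(goal)-s['tool_pos'])/10).round(2))
E
python3 -c "
from h import *
rel([495,-155,150])"
```

```text
t 1.2 tcp [ 373.4 -354.1  199.7] [ 1.800e+02 -3.000e-02 -3.201e+01] F [ 0.3 -0.   0.2] q6 [-49.  -6.  99.   0.  87. -17.]
rot [ 0.    -0.001 -0.306] cm [ -0.25 -23.33   4.97]
```

Emit:
apply_moves(
  targets="0 0 -0.06 0 -4.7 1 0; 0 0 -0.12 0 -9.4 2 0; 0 0 -0.18 -0.1 -14 3 0; 0 0 -0.24 -0.2 -18.6 4 0; 0 0 -0.306 -0.2 -23.3 5 0",
)

```text
time: 1.7
tool_pos: [496.2, -155.9, 149.6]
tcp_rot: [180.0, -0.1, -14.6]
ft_force: [0.1, 0.2, -0.2]
finger_gap: 0.1
```

```bash
cat >> h.py <<'E'
def look(n,qs,name='wrist'):
    s=sense(); im=snapshot('wrist'); save(n,im); m=camera_model('wrist')
    T=np.eye(4);T[:3,:3]=R.from_euler('xyz',s['tcp_rot'],degrees=True).as_matrix();T[:3,3]=s['tool_pos']
    C=T@m['T_tool_cam']
    f=lambda px,z:(lambda d:C[:3,3]+d*(z-C[2,3])/d[2])(C[:3,:3]@np.array([(px[1]-m['cx'])/m['fx'],-(px[0]-m['cy'])/m['fy'],-1]))
    for q,z in qs.items():
        for d in place_of('wrist',q)[:3]: print(q,np.round(d['at']),round(d['confidence'],2),f(d['at'],z).round(1))
    return f
E
python3 -c "
from h import *
rel([495,-155,150])
look('w1',dict(land=54,rib=64,carrier=42,gate=48,stop=36,station=0))"
```

```text
t 1.7 tcp [ 496.2 -155.9  149.6] [ 1.7999e+02 -5.0000e-02 -1.4590e+01] F [ 0.1  0.2 -0.2] q6 [-23.  -3. 102.  -0.  82.  -8.]
rot [ 0.    -0.001 -0.002] cm [-0.14 -0.06 -0.04]
land [369. 172.] 0.97 [ 331.4 -251.5   54. ]
land [236. 309.] 0.83 [ 490.7 -157.6   54. ]
rib [210. 309.] 0.76 [ 497.4 -133.8   64. ]
rib [355. 144.] 0.74 [ 320.1 -224.6   64. ]
carrier [178. 308.] 0.73 [ 501.3 -112.1   42. ]
carrier [324. 140.] 0.72 [ 313.5 -204.    42. ]
gate [ 12. 311.] 0.75 [ 5.339e+02 -3.000e-01  4.800e+01]
```

View pics/w1.png

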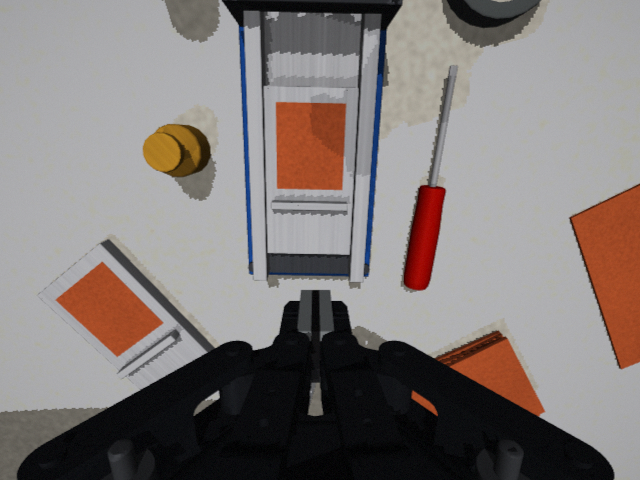

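The wrist view shows the middle-sized plate between the rails, with the rib at (207,310), the land around (236,309) and the tail at row 255. The screwdriver and the weight are clear on either side. I'm setting the heading to 75° and aiming at the middle of the land.

```bash
sed -i 's/TH=75.5/TH=75.0/' h.py; python3 -c "
from h import *
rel([491.5,-157.6,62])"
```

```text
t 2.05 tcp [ 495.3 -158.6  150. ] [ 1.7997e+02 -3.0000e-02 -1.4810e+01] F [-0.1 -0.2  0.7] q6 [-23.  -3. 102.  -0.  82.  -9.]
rot [ 0.    -0.001  0.003] cm [-0.39 -0.    8.8 ]
```

Emit:
apply_moves(
  targets="0 0 0 -0.2 0 2 0; 0 0 0 -0.4 0 4.5 0; 0 0 0 -0.4 0 7 0; 0 0 0 -0.4 0 8.8 0; 0 0 0 -0.4 0 8.8 0",
)

```text
time: 2.55
tool_pos: [489.0, -157.0, 59.0]
tcp_rot: [-180.0, 0.3, -14.9]
ft_force: [-0.6, -0.7, -0.9]
finger_gap: 0.0
```

```bash
python3 -c "
from h import *
rel([491.5,-157.6,62])
f=look('w2',dict(land=54,rib=64,gate=48))
im=cv2.imread('pics/w2.png'); cv2.imwrite('pics/w2.png',cv2.resize(im[0:400,180:460],None,fx=1.5,fy=1.5))"
```

```text
t 2.55 tcp [ 489. -157.   59.] [-179.97    0.27  -14.87] F [-0.6 -0.7 -0.9] q6 [-24.   1. 107.  -0.  72.  -9.]
rot [-0.001  0.005  0.002] cm [ 0.26 -0.01 -0.3 ]
land [409. 310.] 0.64 [ 461.5 -247.4   54. ]
land [272. 319.] 0.59 [ 491.9 -154.7   54. ]
rib [428.  95.] 0.91 [ 328.  -218.1   64. ]
rib [237. 316.] 0.56 [ 496.4 -131.4   64. ]
```

View pics/w2.png

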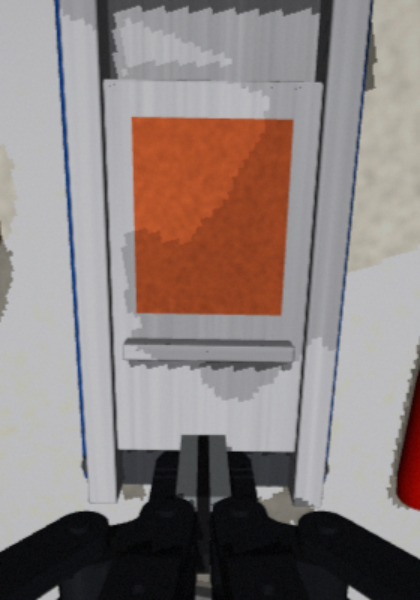

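The tip is over the land, about 9–15 mm ahead of the tail edge and roughly 2 mm left of centre. I'll check the settled pose before moving forward.

```bash
python3 -c "
from h import *
rel([493.5,-149.9,62])"
```

```text
t 2.75 tcp [ 492.5 -157.6   63.3] [ 1.7998e+02 -1.5000e-01 -1.4790e+01] F [-0.2 -0.4  1.3] q6 [-23.   1. 107.  -0.  72.  -9.]
rot [ 0.    -0.003  0.004] cm [-0.1  -0.77  0.13]
```

Emit:
apply_moves(
  targets="0 0 0 0 -0.2 0 0; 0 0 0 0 -0.5 0 0; 0 0 0 0 -0.7 0.1 0; 0 0 0 0 -0.7 0.2 0; 0 0 0 0 -0.7 0.3 0",
)

```text
time: 3.25
tool_pos: [493.4, -149.6, 58.5]
tcp_rot: [180.0, 0.0, -14.7]
ft_force: [0.1, 0.2, -0.2]
finger_gap: 0.0
```

Emit:
apply_moves(
  targets="0 0 0 0 0 0.1 0; 0 0 0 0 0 0.2 0; 0 0 0 0 0 0.3 0; 0 0 0 0 0 0.4 0; 0 0 0 0 0 0.4 0",
)

```text
time: 3.75
tool_pos: [493.2, -149.8, 54.4]
tcp_rot: [-180.0, 0.0, -14.7]
ft_force: [0.4, 0.7, -0.8]
finger_gap: 0.1
```

```bash
python3 -c "
from h import *
rel([493.5,-149.9,54])
f=look('w3',dict(land=54,rib=64))
im=cv2.imread('pics/w3.png'); cv2.imwrite('pics/w3.png',cv2.resize(im[190:390,220:420],None,fx=3,fy=3))
rel([493.5,-149.9,54])"
```

```text
t 3.75 tcp [ 493.2 -149.8   54.4] [-1.800e+02  1.000e-02 -1.473e+01] F [ 0.4  0.7 -0.8] q6 [-23.   1. 107.   0.  71.  -8.]
rot [-0.     0.     0.005] cm [0.03 0.01 0.04]
land [290. 317.] 0.88 [ 492.9 -155.9   54. ]
land [421. 305.] 0.7 [ 461.7 -244.3   54. ]
land [205. 314.] 0.18 [ 503.6 -108.4   54. ]
rib [253. 314.] 0.94 [ 497.7 -130.7   64. ]
t 3.9 tcp [ 493.4 -149.8   54.6] [-180.     -0.    -14.73] F [ 0.1  0.1 -0.4] q6 [-23.   1. 107.   0.  71.  -8.]
rot [-0.    -0.     0.005] cm [0.02 0.01 0.06]
```

View pics/w3.png

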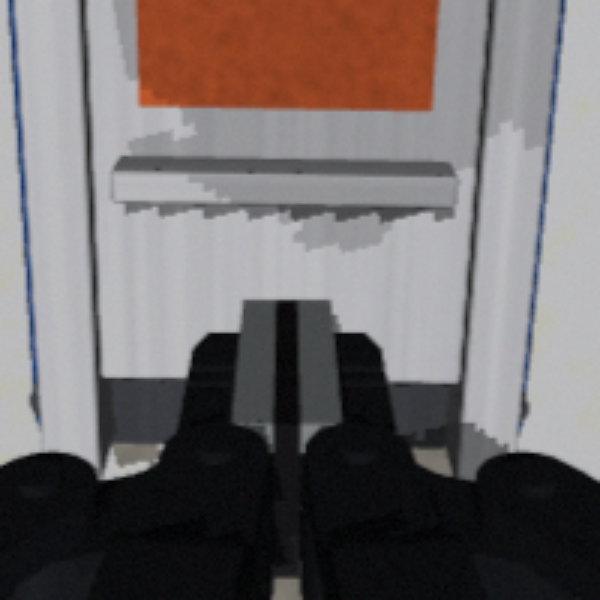

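The tip is laterally centred (column 287 against plate centre 284), behind the rib base (row 205) and ahead of the tail (row 380). I'll press down gently.

Emit:
apply_moves(
  targets="0 0 0 0 0 0.1 0; 0 0 0 0 0 0.2 0; 0 0 0 0 0 0.3 0; 0 0 0 0 0 0.4 0; 0 0 0 0 0 0.4 0",
)

```text
time: 4.4
tool_pos: [493.2, -149.7, 50.4]
tcp_rot: [-180.0, 0.0, -14.7]
ft_force: [-0.4, 0.5, -0.5]
finger_gap: 0.1
```

Emit:
apply_moves(
  targets="0 0 0 0 0 0.1 0; 0 0 0 0 0 0.2 0; 0 0 0 0 0 0.3 0; 0 0 0 0 0 0.4 0; 0 0 0 0 0 0.4 0",
)

```text
time: 4.9
tool_pos: [493.2, -149.7, 46.4]
tcp_rot: [-180.0, 0.0, -14.7]
ft_force: [0.1, -0.1, -0.1]
finger_gap: 0.1
```

Emit:
apply_moves(
  targets="0 0 0 0 0 0.1 0; 0 0 0 0 0 0.2 0; 0 0 0 0 0 0.3 0; 0 0 0 0 0 0.4 0; 0 0 0 0 0 0.4 0",
)

```text
time: 5.4
tool_pos: [493.2, -149.7, 42.4]
tcp_rot: [-180.0, 0.0, -14.7]
ft_force: [-1.0, 0.0, -0.6]
finger_gap: 0.6
```

```bash
python3 -c "
from h import *
rel([493.5,-149.9,54])
save('s4',snapshot('side'))
f=look('w4',dict(land=54,rib=64))
im=cv2.imread('pics/w4.png')[190:390,220:420]; b=cv2.imread('pics/s4.png')[150:270,280:430]
im=cv2.resize(im,None,fx=2,fy=2); b=cv2.resize(b,(400,320)); b=cv2.copyMakeBorder(b,0,80,0,0,0)
cv2.imwrite('pics/c4.png',np.hstack([im,b]))"
```

```text
t 5.4 tcp [ 493.2 -149.7   42.4] [-1.800e+02  2.000e-02 -1.472e+01] F [-1.   0.  -0.6] q6 [-23.   2. 108.   0.  70.  -8.]
rot [-0.     0.     0.005] cm [ 0.03  0.01 -1.16]
land [300. 313.] 0.8 [ 490.5 -155.7   54. ]
rib [262. 312.] 0.73 [ 496.7 -131.    64. ]
```

View pics/c4.png

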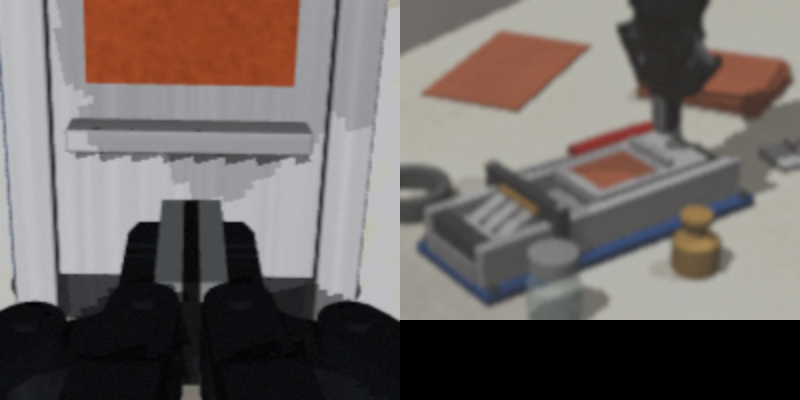

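The tip appears just above or touching the land, with its front about 16 mm behind the rib. I'll continue down.

Emit:
apply_moves(
  targets="0 0 0 0 0 0.1 0; 0 0 0 0 0 0.2 0; 0 0 0 0 0 0.3 0; 0 0 0 0 0 0.3 0; 0 0 0 0 0 0.3 0",
)

```text
time: 6.1
tool_pos: [493.3, -149.7, 39.5]
tcp_rot: [-180.0, 0.0, -14.7]
ft_force: [1.1, -0.0, -0.2]
finger_gap: 0.1
```

Emit:
apply_moves(
  targets="0 0 0 0 0 0.1 0; 0 0 0 0 0 0.2 0; 0 0 0 0 0 0.3 0; 0 0 0 0 0 0.3 0; 0 0 0 0 0 0.3 0",
)

```text
time: 6.6
tool_pos: [493.3, -149.8, 36.5]
tcp_rot: [-180.0, 0.0, -14.7]
ft_force: [-0.1, -0.7, 0.3]
finger_gap: 0.0
```

Emit:
apply_moves(
  targets="0 0 0 0 0 0.1 0; 0 0 0 0 0 0.2 0; 0 0 0 0 0 0.3 0; 0 0 0 0 0 0.3 0; 0 0 0 0 0 0.3 0",
)

```text
time: 7.1
tool_pos: [493.3, -149.8, 33.5]
tcp_rot: [-180.0, 0.0, -14.7]
ft_force: [0.5, -0.1, -0.0]
finger_gap: 0.1
```

Emit:
apply_moves(
  targets="0 0 0 0 0 0.1 0; 0 0 0 0 0 0.2 0; 0 0 0 0 0 0.3 0; 0 0 0 0 0 0.3 0; 0 0 0 0 0 0.3 0",
)

```text
time: 7.6
tool_pos: [493.3, -149.8, 30.5]
tcp_rot: [180.0, 0.0, -14.7]
ft_force: [0.1, -0.5, 0.5]
finger_gap: 0.1
```

```bash
python3 -c "
from h import *
save('s5',snapshot('side'))
f=look('w5',dict(land=54,rib=64))
im=cv2.imread('pics/w5.png')[190:390,220:420]; b=cv2.imread('pics/s5.png')[150:250,340:440]
im=cv2.resize(im,None,fx=2,fy=2); b=cv2.resize(b,(400,400),interpolation=cv2.INTER_CUBIC)
cv2.imwrite('pics/c5.png',np.hstack([im,b]))"
```

```text
rib [273. 315.] 0.71 [ 498.2 -132.4   64. ]
```

View pics/c5.png

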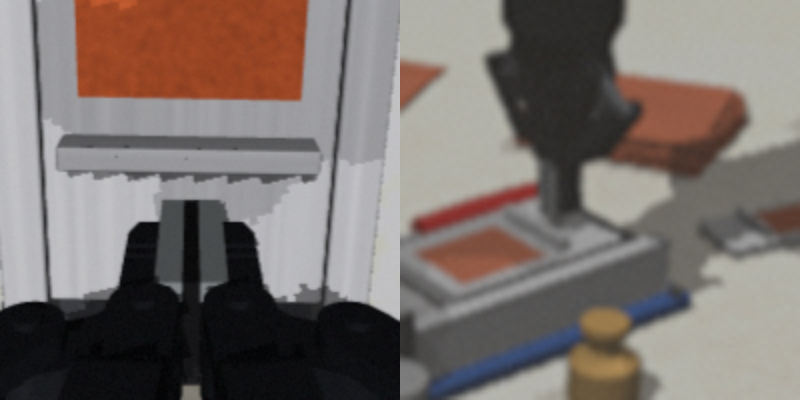

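The wrist crop shows the tip still above the land: its front edge is at row 200, the rib base at row 175 and the tail at row 300. The real tip sits well short of the reported TCP, so I'll keep going down under force control.

Emit:
apply_moves(
  targets="0 0 0 0 0 0.1 0; 0 0 0 0 0 0.2 0; 0 0 0 0 0 0.3 0; 0 0 0 0 0 0.4 0; 0 0 0 0 0 0.4 0",
)

```text
time: 8.3
tool_pos: [493.2, -149.7, 26.4]
tcp_rot: [-180.0, 0.0, -14.7]
ft_force: [-0.1, -0.5, -0.9]
finger_gap: -0.1
```

Emit:
apply_moves(
  targets="0 0 0 0 0 0.1 0; 0 0 0 0 0 0.2 0; 0 0 0 0 0 0.3 0; 0 0 0 0 0 0.3 0; 0 0 0 0 0 0.3 0",
)

```text
time: 8.8
tool_pos: [493.3, -149.8, 23.5]
tcp_rot: [-180.0, 0.0, -14.7]
ft_force: [-0.9, 0.3, -0.5]
finger_gap: -0.2
```

Emit:
apply_moves(
  targets="0 0 0 0 0 0.1 0; 0 0 0 0 0 0.2 0; 0 0 0 0 0 0.3 0; 0 0 0 0 0 0.3 0; 0 0 0 0 0 0.3 0",
)

```text
time: 9.3
tool_pos: [493.5, -149.8, 20.9]
tcp_rot: [180.0, -0.0, -14.7]
ft_force: [-3.4, -0.6, 6.2]
finger_gap: 0.0
```

Contact came at TCP z≈21, so the offset is about 33 mm, as the geometry suggested. Now I'll press the bed down.

Emit:
apply_moves(
  targets="0 0 0 0 0 0.1 0; 0 0 0 0 0 0.2 0; 0 0 0 0 0 0.3 0; 0 0 0 0 0 0.4 0; 0 0 0 0 0 0.4 0",
)

```text
time: 9.8
tool_pos: [493.5, -149.8, 16.9]
tcp_rot: [180.0, -0.0, -14.7]
ft_force: [-1.3, 0.8, 7.0]
finger_gap: 0.2
```

Emit:
apply_moves(
  targets="0 0 0 0 0 0.1 0; 0 0 0 0 0 0.2 0; 0 0 0 0 0 0.3 0; 0 0 0 0 0 0.4 0; 0 0 0 0 0 0.4 0",
)

```text
time: 10.3
tool_pos: [493.5, -149.9, 13.0]
tcp_rot: [180.0, -0.0, -14.7]
ft_force: [-3.0, 1.4, 7.2]
finger_gap: 0.2
```

Emit:
apply_moves(
  targets="0 0 0 0 0 0.1 0; 0 0 0 0 0 0.2 0; 0 0 0 0 0 0.25 0; 0 0 0 0 0 0.3 0; 0 0 0 0 0 0.3 0",
)

```text
time: 10.8
tool_pos: [493.7, -149.9, 11.3]
tcp_rot: [180.0, -0.0, -14.7]
ft_force: [-8.5, 3.5, 20.8]
finger_gap: 0.1
```

The bed is fully down at about 20 N. Now I'll slide forward.

Emit:
apply_moves(
  targets="0 0 0 0 -0.1 0 0; 0 0 0 0 -0.3 0 0; 0 0 0 0 -0.5 0 0; 0 0 0 0 -0.7 0 0; 0 0 0 0 -0.8 0 0",
)

```text
time: 11.3
tool_pos: [496.8, -144.3, 11.3]
tcp_rot: [179.8, -0.2, -14.7]
ft_force: [-2.4, -7.9, 10.4]
finger_gap: -0.2
```

Emit:
apply_moves(
  targets="0 0 0 0 -0.2 0 0; 0 0 0 0 -0.4 0 0; 0 0 0 0 -0.6 0 0; 0 0 0 0 -0.8 0 0; 0 0 0 0 -1 0 0",
)

```text
time: 11.8
tool_pos: [499.5, -134.7, 11.3]
tcp_rot: [179.8, -0.2, -14.7]
ft_force: [-2.0, -8.3, 9.2]
finger_gap: -0.2
```

Emit:
apply_moves(
  targets="0 0 0 0 -0.2 0.03 0; 0 0 0 0 -0.4 0.05 0; 0 0 0 0 -0.6 0.05 0; 0 0 0 0 -0.8 0.05 0; 0 0 0 0 -1 0.05 0",
)

```text
time: 12.3
tool_pos: [502.5, -125.5, 11.3]
tcp_rot: [179.8, -0.3, -14.7]
ft_force: [-2.9, -8.6, 11.8]
finger_gap: 0.0
```

Emit:
apply_moves(
  targets="0 0 0 0 -0.2 0 0; 0 0 0 0 -0.4 0 0; 0 0 0 0 -0.6 0 0; 0 0 0 0 -0.8 0 0; 0 0 0 0 -1 0 0",
)

```text
time: 12.8
tool_pos: [505.0, -115.7, 11.3]
tcp_rot: [179.8, -0.3, -14.7]
ft_force: [-2.3, -9.3, 12.2]
finger_gap: -0.0
```

```bash
python3 -c "
from h import *
save('s6',snapshot('side'))
f=look('w6',dict(rib=53,gate=48))
im=cv2.imread('pics/w6.png')[100:400,180:460]; b=cv2.imread('pics/s6.png')[150:270,280:420]
im=cv2.resize(im,(400,430)); b=cv2.resize(b,(400,430),interpolation=cv2.INTER_CUBIC)
cv2.imwrite('pics/c6.png',np.hstack([im,b]))"
```

```text
rib [291. 308.] 0.73 [ 505.4 -101.7   53. ]
rib [235. 111.] 0.43 [434.8 -57.   53. ]
gate [  9. 311.] 0.58 [5.339e+02 1.000e-01 4.800e+01]
gate [291. 308.] 0.41 [ 505.  -103.8   48. ]
```

View pics/c6.png

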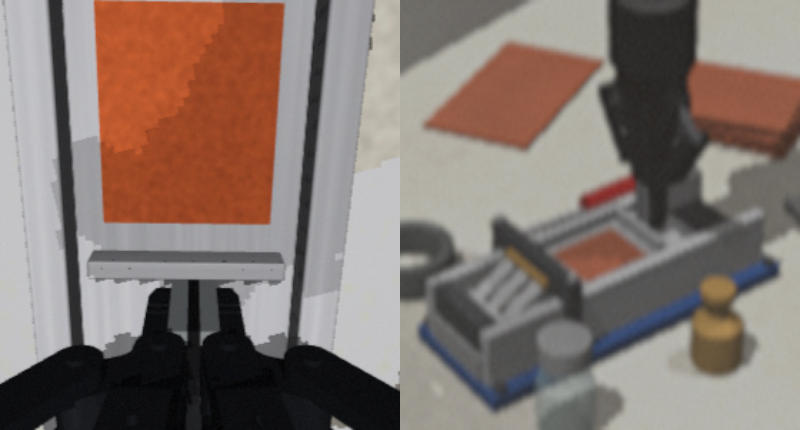

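The plate has sunk below the rail tops, the fingers bear against the rib, and the nose is approaching the gate. About 87 mm remains.

Emit:
apply_moves(
  targets="0 0 0 0 -0.2 0.03 0; 0 0 0 -0.05 -0.4 0.03 0; 0 0 0 -0.05 -0.6 0.03 0; 0 0 0 -0.1 -0.8 0.03 0; 0 0 0 -0.1 -1 0.03 0",
)

```text
time: 13.5
tool_pos: [506.9, -106.0, 11.3]
tcp_rot: [179.8, -0.3, -14.7]
ft_force: [-2.1, -9.9, 13.5]
finger_gap: -0.2
```

Emit:
apply_moves(
  targets="0 0 0 0 -0.2 0 0; 0 0 0 0 -0.4 0 0; 0 0 0 0 -0.6 0 0; 0 0 0 0 -0.8 0 0; 0 0 0 0 -1 0 0",
)

```text
time: 14.0
tool_pos: [509.4, -96.3, 11.3]
tcp_rot: [179.8, -0.3, -14.7]
ft_force: [-2.5, -10.4, 14.1]
finger_gap: 0.3
```

Emit:
apply_moves(
  targets="0 0 0 0 -0.2 0 0; 0 0 0 0 -0.4 0 0; 0 0 0 0 -0.6 0 0; 0 0 0 0 -0.8 0 0; 0 0 0 0 -1 0 0",
)

```text
time: 14.5
tool_pos: [511.9, -86.6, 11.2]
tcp_rot: [179.8, -0.3, -14.7]
ft_force: [-2.8, -10.0, 14.4]
finger_gap: -0.2
```

Emit:
apply_moves(
  targets="0 0 0 0 -0.2 0 0; 0 0 0 0 -0.4 0 0; 0 0 0 0 -0.6 0 0; 0 0 0 0 -0.8 0 0; 0 0 0 0 -1 0 0",
)

```text
time: 15.0
tool_pos: [514.5, -76.9, 11.2]
tcp_rot: [179.8, -0.3, -14.7]
ft_force: [-2.7, -11.2, 15.0]
finger_gap: 0.1
```

Emit:
apply_moves(
  targets="0 0 0 0 -0.2 0 0; 0 0 0 0 -0.4 0 0; 0 0 0 0 -0.6 0 0; 0 0 0 0 -0.8 0 0; 0 0 0 0 -1 0 0",
)

```text
time: 15.5
tool_pos: [517.0, -67.2, 11.2]
tcp_rot: [179.8, -0.3, -14.7]
ft_force: [-2.3, -9.7, 13.6]
finger_gap: -0.2
```

Emit:
apply_moves(
  targets="0 0 0 0 -0.2 0 0; 0 0 0 0 -0.4 0 0; 0 0 0 0 -0.6 0 0; 0 0 0 0 -0.8 0 0; 0 0 0 0 -1 0 0",
)

```text
time: 16.0
tool_pos: [519.3, -58.5, 11.1]
tcp_rot: [179.7, -0.3, -14.7]
ft_force: [-4.0, -15.9, 13.6]
finger_gap: -0.1
```

Emit:
apply_moves(
  targets="0 0 0 0 -0.2 0.02 0; 0 0 0 0 -0.4 0.02 0; 0 0 0 0 -0.6 0.02 0; 0 0 0 0 -0.8 0.02 0; 0 0 0 0 -1 0.02 0",
)

```text
time: 16.5
tool_pos: [522.0, -49.2, 11.1]
tcp_rot: [179.7, -0.3, -14.8]
ft_force: [-3.7, -17.5, 14.6]
finger_gap: -0.0
```

Emit:
apply_moves(
  targets="0 0 0 0 -0.2 0 0; 0 0 0 0 -0.4 0 0; 0 0 0 0 -0.6 0 0; 0 0 0 0 -0.8 0 0; 0 0 0 0 -1 0 0",
)

```text
time: 17.0
tool_pos: [524.7, -39.4, 11.2]
tcp_rot: [179.7, -0.3, -14.8]
ft_force: [-4.3, -17.1, 16.0]
finger_gap: 0.1
```

Emit:
apply_moves(
  targets="0 0 0 0 -0.1 0 0; 0 0 0 0 -0.2 0 0; 0 0 0 0 -0.3 0 0; 0 0 0 0 -0.4 0 0; 0 0 0 0 -0.5 0 0",
)

```text
time: 17.5
tool_pos: [525.9, -34.2, 10.4]
tcp_rot: [179.8, -0.3, -14.8]
ft_force: [0.5, -15.3, 7.1]
finger_gap: -0.1
```

Emit:
apply_moves(
  targets="0 0 0 0 -0.05 0 0; 0 0 0 0 -0.1 0 0; 0 0 0 0 -0.15 0 0; 0 0 0 0 -0.2 0 0; 0 0 0 0 -0.2 0 0",
)

```text
time: 18.0
tool_pos: [526.3, -33.1, 10.4]
tcp_rot: [179.7, -0.3, -14.8]
ft_force: [-0.7, -19.1, 8.7]
finger_gap: 0.1
```

The tail has dropped off the bed (z −0.8 mm), so there are about 2–4 mm left. I'll push on to the stop.

Emit:
apply_moves(
  targets="0 0 0 0 -0.05 0 0; 0 0 0 0 -0.1 0 0; 0 0 0 0 -0.15 0 0; 0 0 0 0 -0.2 0 0; 0 0 0 0 -0.2 0 0",
)

```text
time: 18.5
tool_pos: [526.3, -33.0, 10.4]
tcp_rot: [179.5, -0.3, -14.8]
ft_force: [-3.1, -28.5, 10.1]
finger_gap: -0.1
```

Emit:
apply_moves(
  targets="0 0 0 0 -0.05 0 0; 0 0 0 0 -0.1 0 0; 0 0 0 0 -0.15 0 0; 0 0 0 0 -0.2 0 0; 0 0 0 0 -0.2 0 0",
)

```text
time: 19.0
tool_pos: [526.3, -33.0, 10.4]
tcp_rot: [179.4, -0.3, -14.8]
ft_force: [-7.0, -36.9, 10.7]
finger_gap: -0.1
```

The push has risen to 37 N with no movement, so it's against the stop. I'll relax the push slightly, then lift straight up.

Emit:
apply_moves(
  targets="0 0 0 0 0.1 0 0; 0 0 0 0 0.2 -0.02 0; 0 0 0 0 0.25 -0.1 0; 0 0 0 0 0.3 -0.3 0; 0 0 0 0 0.3 -0.6 0",
)

```text
time: 19.5
tool_pos: [524.8, -32.3, 14.1]
tcp_rot: [179.7, -0.1, -14.8]
ft_force: [5.2, -20.1, -8.2]
finger_gap: -0.3
```

Emit:
apply_moves(
  targets="0 0 0 0 0.1 -0.5 0; 0 0 0 0 0.2 -1.2 0; 0 0 0 0 0.3 -2 0; 0 0 0 0 0.3 -2.8 0; 0 0 0 0 0.3 -3.6 0",
)

```text
time: 20.0
tool_pos: [523.8, -30.3, 51.3]
tcp_rot: [-180.0, -0.0, -14.7]
ft_force: [0.5, 0.7, -0.7]
finger_gap: -0.0
```

Emit:
apply_moves(
  targets="0 0 0 0 1 -2 0; 0 0 0 0 2 -5 0; 0 0 0 0 4 -8 0; 0 0 0 0 6 -10 0; 0 0 0 0 6 -10 0",
)

```text
time: 20.5
tool_pos: [510.6, -90.8, 155.2]
tcp_rot: [180.0, -0.4, -14.8]
ft_force: [0.5, 0.3, 1.2]
finger_gap: -0.1
```

```bash
python3 -c "
from h import *
snapshot('side');snapshot('side')
rel([493.5,-149.9,54]);save('s7',snapshot('side'))
f=look('w7',dict(rib=52,gate=48,stop=36,carrier=30,land=42))
save('t7',snapshot('top'))
for q,z in dict(carrier=30,rib=52,land=42).items(): print(q,[(np.round(d['at']),onz('top',d['at'],z).round(1)) for d in place_of('top',q)[:4]])
im=cv2.imread('pics/w7.png')[0:400,120:520]; b=cv2.imread('pics/s7.png')[150:270,280:420]; c=cv2.imread('pics/t7.png')[180:300,280:480]
im=cv2.resize(im,(400,400)); b=cv2.resize(b,(350,300),interpolation=cv2.INTER_CUBIC);c=cv2.resize(c,(350,210),interpolation=cv2.INTER_CUBIC)
im=cv2.copyMakeBorder(im,0,110,0,0,0);cv2.imwrite('pics/c7.png',np.hstack([im,np.vstack([b,c])]))"
```

```text
t 20.6 tcp [508.8 -88.5 151.1] [-1.7997e+02 -8.0000e-02 -1.4770e+01] F [ 0.6  0.5 -0.7] q6 [-16.  -4. 102.   0.  82.  -1.]
rot [-0.    -0.001  0.004] cm [0.07 6.33 9.71]
rib [416. 308.] 0.86 [ 452.5 -272.2   52. ]
rib [146. 317.] 0.78 [527.4 -21.1  52. ]
gate [117. 316.] 0.89 [ 5.321e+02 -3.000e-01  4.800e+01]
stop [ 22. 322.] 0.79 [553.1  62.8  36. ]
stop [116. 319.] 0.45 [5.343e+02 2.000e-01 3.600e+01]
carrier [416. 302.] 0.89 [ 440.6 -290.6   30. ]
carrier [116. 321.] 0.86 [5.36e+02 1.00e-01 3.00e+01]
carrier [377. 155.] 0.56 [ 305.7 -203.1   30. ]
land [420. 188.] 0.83 [ 326.5 -253.9   42. ]
land [398. 307.] 0.73 [ 454.8 -258.5   42. ]
land [178. 316.] 0.61 [519.8 -45.5  42. ]
carrier [(array([370., 463.]), array([ 278.7, -216.9,   30. ])), (array([283., 510.]), array([ 436.2, -310.4,   30. ])), (array([235., 341.]), array([532.1,   1.8,  30. ]))]
rib [(array([236., 350.]), array([527.2, -13.7,  52. ]))]
land [(array([356., 492.]), array([ 304.5, -267.3,   42. ])), (array([278., 492.]), array([ 446.5, -274.2,   42. ]))]
```

View pics/c7.png

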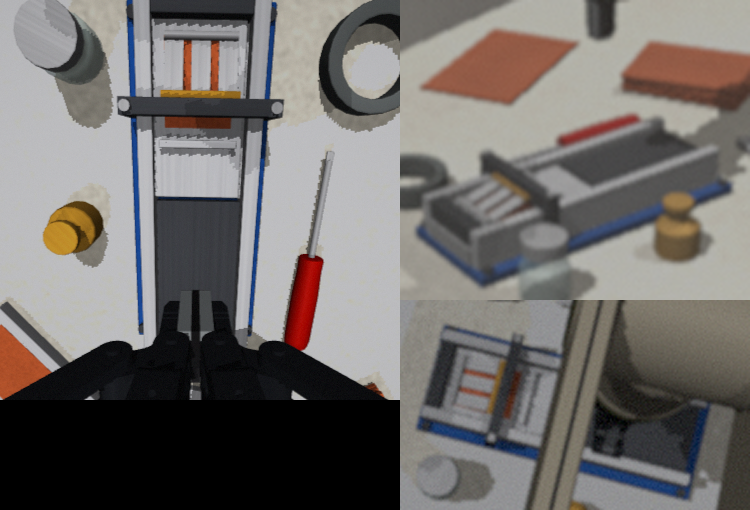

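The plate lies under the bar and leaf with the bed up behind it, and the bystanders are undisturbed. I'll take one closer look at the nose-to-stop contact.

Emit:
apply_moves(
  targets="0 0 0 0 -1 0 0; 0 0 0 0 -3 0 0; 0 0 0 0 -5 0 0; 0 0 0 0 -6.5 0 0; 0 0 0 0 -7 0 0",
)

```text
time: 21.65
tool_pos: [526.5, -19.2, 150.6]
tcp_rot: [-180.0, -0.0, -14.6]
ft_force: [-0.8, 0.3, -1.1]
finger_gap: 0.1
```

Emit:
apply_moves(
  targets="0 0 0 0 0 0 0; 0 0 0 0 0 0 0; 0 0 0 0 0 0 0; 0 0 0 0 0 0 0; 0 0 0 0 0 0 0",
)

```text
time: 22.15
tool_pos: [526.1, -21.3, 150.6]
tcp_rot: [180.0, 0.0, -14.8]
ft_force: [0.4, -1.2, -0.2]
finger_gap: 0.0
```

```bash
python3 -c "
from h import *
rel([493.5,-149.9,54])
f=look('w8',dict(rib=52,gate=48,stop=36,carrier=30,land=42))
im=cv2.imread('pics/w8.png')[90:350,220:420]
cv2.imwrite('pics/c8.png',cv2.resize(im,None,fx=2.3,fy=2.3,interpolation=cv2.INTER_CUBIC))"
```

```text
t 22.15 tcp [526.1 -21.3 150.6] [180.     0.   -14.77] F [ 0.4 -1.2 -0.2] q6 [ -8.  -2. 101.  -0.  82.   7.]
rot [0.    0.    0.004] cm [ 0.12 13.26  9.66]
rib [232. 318.] 0.67 [528.2 -22.   52. ]
gate [206. 317.] 0.59 [533.  -1.  48.]
stop [123. 319.] 0.84 [551.3  61.8  36. ]
carrier [310. 420.] 0.64 [ 603.5 -129.8   30. ]
land [255. 319.] 0.7 [523.6 -45.8  42. ]
```

View pics/c8.png

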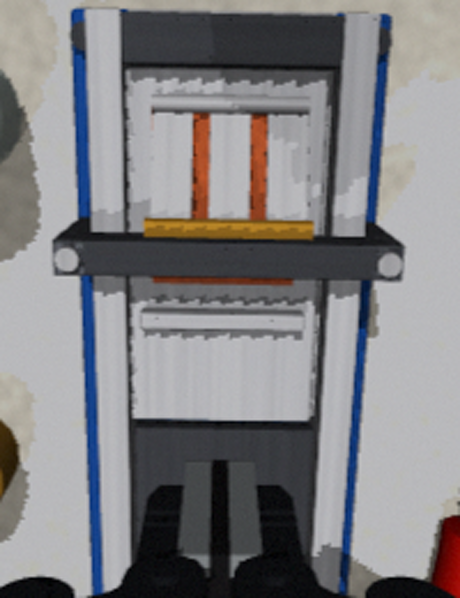

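```bash
python3 -c "
from bench import *
print(hand_in(), sense()['time'])"
```

```text
the job is handed in; nothing more can be done
the job is handed in; nothing more can be done
```

The carrier plate is home against the end stop and the job is handed in. The last move ended at 22.2 s, well inside the 61 s limit. I pressed it down on the land behind the rib with closed fingertips until the bed bottomed. I then kept pressing (about 9–16 N down) while sliding it under the gate bar and leaf spring, and lifted clear.

**Checks that agree:**
- **Stop contact:** the final push rose from 19 to 37 N with no further motion.
- **Nose on the stop:** the rib-to-stop distance measured 87 mm (87 expected). The distance from the tail to the stop face measured about 130 mm, which is the plate's length.
- **Bed and bystanders:** the tail dropped 0.8 mm onto the deck. The last pictures show the bed up behind the plate. The jar, weight, tape and screwdriver appear undisturbed; I did not look at the mug again.

**Checks that disagreed or stayed open:**
- **Fingertip height:** the real tip was about 33 mm short of the reported TCP, so I found the plate by force.
- **Downforce at the end:** it fell to 7–11 N once the plate was on the deck.
- **Rib to gate:** the camera gave 21–22 mm instead of 19 mm. I put this down to camera and network error, because the same pictures gave gate-to-stop as 65 mm instead of 68.

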